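# Put the shed tools back on their outlines

## Task

Tidy the bench: lay the steel square, the mallet and the two blue drill bit cases each flat on the plywood board whose black painted outline matches it in shape and size, covering the outline and pointing the same way (a case may lie either way round, lid up). Leave the two small timber offcuts that lie among them where they are.

Things in the scene. Friction and masses are not known exactly. Their poses are not given: they have to be found in the camera images.
- square: Small steel try square lying flat, an L of 95 x 90 mm. Origin: centre of the 95 x 90 footprint, on the underside; z up. The thick dark-steel stock (20 wide in x, 90 long in y, 18 mm high) has its centre at x = +37.5 mm, y = 0. The thin bright blade (5 mm thick, on the underside) runs from the stock to x = -47.5 mm, between y = +21 and +45 mm. 0.24 to 0.42 kg, mostly in the stock: pinch the stock across x a little on the -y side of its middle (y about -5 mm).
- mallet: Small mallet lying flat, 164 mm long. Origin: centre of its length, on the underside; z up. The off-white hard silicone head (76 in x, 38 in y, 36 mm high) is centred at y = +63 mm; the wooden handle neck (20 wide in x, its underside at 7 and its top at 29 mm height) runs along y from the head at y = +44 to y = -60 mm; a wooden butt 28 wide, 36 mm high lies from y = -60 to -82 mm. Its centre of mass lies near y = +30 mm. 0.2 to 0.34 kg.
- case_large: Large blue plastic drill bit case, latch closed, a solid block 120 mm long (y), 50 mm wide (x), 30 mm high. Origin: centre of the underside; z up. 0.18 to 0.31 kg.
- case_small: Small blue plastic drill bit case, latch closed, a solid block 80 mm long (y), 40 mm wide (x), 26 mm high. Origin: centre of the underside; z up. 0.09 to 0.16 kg.
- board_square: Board with the black painted L of the square: fixed plywood board, 6 mm thick, flat on the bench; its top is 6 mm above the bench. 125 mm in x, 120 mm in y. Origin: on the bench under the board, 16 mm from its middle: the middle of board and outline is at x = +16 mm, y = 0. The square lies right when its origin is above that middle point and its axes run as the board's.
- board_mallet: Board with the black painted T of the mallet: fixed plywood board, 6 mm thick, flat on the bench; its top is 6 mm above the bench. 100 mm in x, 188 mm in y. Origin: on the bench under the board, 16 mm from its middle: the middle of board and outline is at x = 0, y = +16 mm. The mallet lies right when its origin is above that middle point and its axes run as the board's (head towards +y).
- board_case_large: Board with the larger of the two black painted rectangles (126 x 56 mm, long in y): fixed plywood board, 6 mm thick, flat on the bench; its top is 6 mm above the bench. 80 mm in x, 150 mm in y. Origin: at its middle, on the bench. The large case lies right when its origin is above this and its long side runs along y, either way round.
- board_case_small: Board with the smaller of the two black painted rectangles (86 x 46 mm, long in y): fixed plywood board, 6 mm thick, flat on the bench; its top is 6 mm above the bench. 70 mm in x, 110 mm in y. Origin: at its middle, on the bench. The small case lies right when its origin is above this and its long side runs along y, either way round.
- offcut_dark: Darker loose timber offcut, 50 (x) x 42 (y) x 34 mm high, in the midst of the things; bystander, stays where it is. Origin: centre of the underside.
- offcut_pale: The other, paler loose timber offcut, 60 (x) x 36 (y) x 28 mm high, among the things on the right; bystander, stays where it is. Origin: centre of the underside.
There are look-alikes about, which are no part of the job. What is shaped like the board_square but red is not meant. What is shaped like the case_small but turquoise is not meant.

How it is judged:
At the end, for the whole second after the job is handed in: Each of the four things lies flat (within 0.08 rad) and at rest on its own board, within 12 mm of its outline's middle (for square and mallet: along each axis of the board) and within 0.2 rad of its direction; square and mallet not turned end for end; all released (x of square in the frame of board_square between 0.004 and 0.028 m and y of square in the frame of board_square between -0.012 and 0.012 m and x of board_square in the frame of square below 0 m and angle between the x axis of square and the x axis of board_square, either way round below 0.2 rad and angle between each of square, mallet, case_large, case_small's own z axis and vertical below 0.08 rad and height (world z) of square between 0.002 and 0.011 m and linear speed of each of square, mallet, case_large, case_small below 0.02 m/s and angular speed of each of square, mallet, case_large, case_small below 0.2 rad/s and y of mallet in the frame of board_mallet between 0.004 and 0.028 m and x of mallet in the frame of board_mallet between -0.012 and 0.012 m and y of board_mallet in the frame of mallet below 0 m and angle between the x axis of mallet and the x axis of board_mallet, either way round below 0.2 rad and height (world z) of mallet between 0.002 and 0.011 m and horizontal distance between case_large and board_case_large below 0.012 m and angle between the x axis of case_large and the x axis of board_case_large, either way round below 0.2 rad and height (world z) of case_large between 0.002 and 0.011 m and horizontal distance between case_small and board_case_small below 0.012 m and angle between the x axis of case_small and the x axis of board_case_small, either way round below 0.2 rad and height (world z) of case_small between 0.002 and 0.011 m); the robot touches nothing.
It fails at once if the darker offcut is pushed away by more than 30 mm (distance of offcut_dark from where it was at the start of the episode above 0.03 m).
It fails at once if the paler offcut is pushed away by more than 30 mm (distance of offcut_pale from where it was at the start of the episode above 0.03 m).
It also fails if it takes over 122 s, if anything falls off the work surface, if the arm or the gripper's body presses on something with over 40 N, if the wrist force passes 120 N, or if a joint passes its speed limit or range.

## Robot

A 6-joint arm with a two-finger parallel gripper is mounted at the origin on the work surface. World frame = base frame: x ahead of the robot, y to its left, z up, the work surface at z = 0. Lengths are in m, angles in rad, forces in N, time in s.
With the tool pointing down it reaches from about 0.375 to 0.975 m from the base axis. Payload 3.8 kg.
Tool frame: the origin (TCP) lies at the very end of the fingers, on their centre line; the grasp point (between the pads) lies 19 mm behind it; z points along the fingers, y is the line along which they close (so a half turn about z gives the same grasp; the last joint's range is limited). The gripper opens to 85 mm and grips with 20 to 120 N. Pads are 22 mm wide; open, the fingers measure 114 mm over their backs; the gripper's body (76 mm by 85 mm) begins 54 mm behind the grasp point. The pads swing forward as they close: fully open they stand 13 mm farther back than shut.
Start: joints at [-1.263, 0.264, 1.604, -0, 1.274, -0.037], TCP at [0.228, -0.635, 0.231] pointing down, gripper open.
Joint ranges: [-2.63, 2.63], [-0.94, 2.18], [0.31, 2.57], [-1.31, 4.45], [0, 2.66], [-2.55, 2.55]. Speed limits (rad/s): [2.57, 2.57, 3.14, 3.14, 3.14, 3.14].

## Interface

Orientations are given as a rotation vector (axis times angle).
In Python, from workcell import monitor, viewer, workorder gives the robot as it stands.
- The arm moves only by the tool jog_arm, never from a script. Its argument "commands" is a list of rows, each an object with "travel": the shift along the tool's x, y, z in mm, a list of three; "rot": the turn, a rotation vector about the tool's x, y, z in degrees, a list of three; "claw": the closure in counts, from 0 (fully open) to 255 (shut). A call has exactly 5 rows; each row shifts and turns the commanded pose from where the row before left it, along the tool's axes as they then stand; what a row does not reach is not made up. A row lasts 1/10 s, in which the tool goes at most 50 mm and 8.59 degrees, less where a joint would pass 70% of its speed; a pose out of reach is approached as far as the arm can. A call is refused whole if a number of a shift passes 50 or a number of a turn 8.59, either way. A call with a gripper value outside its range is refused whole. The fingers move at their own pace and stop on an object; "force" is the grip in N (left out, the last holds). Time passes only in rows, so rows that do not move let the fingers close, or fill a call up. It gives the time, the measured TCP pose, the force, the opening and the grip force at its end, in the units of the state.
- monitor.read_state(): the state, without advancing time (a new reading comes with each control period).
- viewer.read_camera(name): name is "side" or "top"; returns a dict with "color" (384x512x3 uint8, blue, green, red), "camera_matrix" (3x3 intrinsics, pixels), "R" (3x3) and "t" (3): a world point X has camera coordinates R X + t. Camera axes: x right, y down, z forward; pixel columns grow to the right and rows downward; lengths in m; the calibration is good to about 2 mm. A picture is of the moment at which its call begins. There is no depth.
- workorder.finish_job(): hands the job in; it is judged then, once.
The state is a dict: "time": time; "q": joint angles; "joint_vel": joint speeds; "joint_torque": joint torques, N m; "tool_pos": TCP position; "tcp_rot": TCP orientation; "wrist_force": force on the tool from outside, world axes, zero at the start; "torque": the same for the moment, N m; "width": opening from 0.0 (shut) to 1.0 (fully open); "grip_force": force on a finger pad.
Only numpy, scipy, OpenCV 4.12 (cv2) and the standard library are available. Lean on these libraries where they do the work, as an engineer would, in place of code of your own. Each camera call takes 0.05 s, during which the arm holds its last target. There are 200 camera calls.

## Working session

There is one attempt and no reset: what is moved stays moved. The work goes in short steps, Python scripts to look and compute and a tool call to move; the robot and the scene stay as the last step left them, time stands still between calls to the robot, and variables do not carry over. Pictures are saved under pics/ and viewed, at most 14 in all, crops included, and the job is handed in when it is done.

Besides the shell and the picture viewer there is one more tool, called after "Request:" as name(argument=value, ...) on one line, values as JSON. jog_arm: Moves the arm, as the interface text tells. Its arguments: {"type":"object","properties":{"commands":{"type":"array","items":{"type":"object","properties":{"travel":{"type":"array","items":{"type":"number"}},"rot":{"type":"array","items":{"type":"number"}},"claw":{"type":"number"}}}},"force":{"type":"number"}},"required":["commands"]}

```bash
ls; mkdir -p pics
python3 - <<'E'
from workcell import monitor, viewer
import cv2
s=monitor.read_state(); print({k:s[k] for k in('time','tool_pos','tcp_rot','width','wrist_force')})
for n in('top','side'):
    c=viewer.read_camera(n); cv2.imwrite(f'pics/{n}0_raw.png',c['color']); cv2.imwrite(f'pics/{n}0.png',cv2.resize(c['color'],(800,600),interpolation=cv2.INTER_CUBIC))
    print(n,c['camera_matrix'],c['R'],c['t'])
E
```

```text
pics
{'time': 0.0, 'tool_pos': array([ 0.22793294, -0.6345487 ,  0.22994083]), 'tcp_rot': array([-3.09279884e+00, -5.38523125e-01,  4.61835334e-04]), 'width': 1.0026542601342745, 'wrist_force': array([ 0.2869482 , -0.11475565,  0.01547434])}
top [[348.3883892    0.         256.69468656]
 [  0.         348.3883892  195.08634029]
 [  0.           0.           1.        ]] [[-6.71054160e-04 -9.99998536e-01 -1.57426723e-03]
 [-9.99108039e-01  7.36923279e-04 -4.22206557e-02]
 [ 4.22217540e-02  1.54453070e-03 -9.99107070e-01]] [0.02651775 0.44654316 1.04719545]
side [[449.26435273   0.         251.68254381]
 [  0.         449.26435273 188.08747692]
 [  0.           0.           1.        ]] [[-0.95239706 -0.30468875  0.01022805]
 [-0.23545097  0.71383308 -0.65954922]
 [ 0.1936561  -0.63056094 -0.75159179]] [0.45331218 0.11099767 1.31265306]
```

View pics/top0.png

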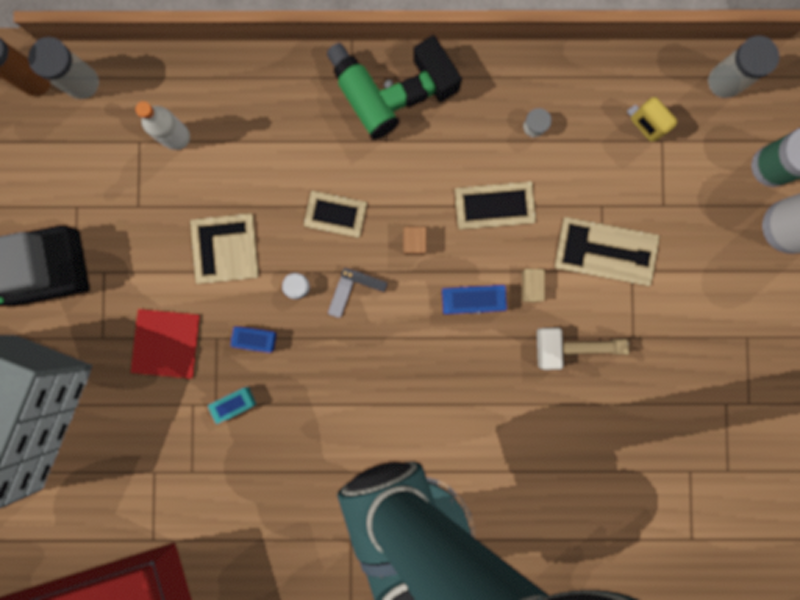

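View pics/side0.png

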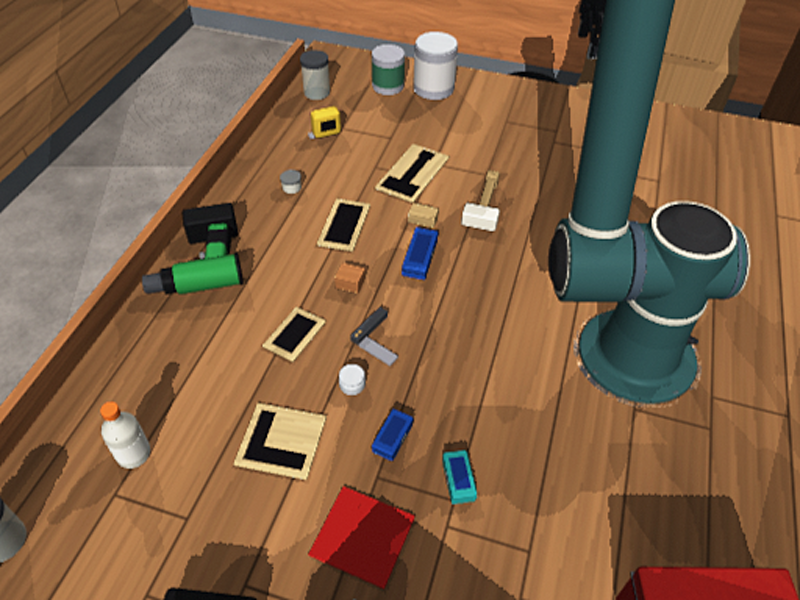

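The top picture (800x600) shows these candidates:
- **Square:** (355,290).
- **Square boards:** black-L board at (224,249), which I choose, and a red look-alike at (166,343).
- **Mallet:** (580,348), with its board at (607,250).
- **Large case:** (474,299), with its board at (495,205).
- **Small case:** blue at (253,339), which I choose, and a turquoise look-alike at (231,405). Its board is at (335,213).
- **Offcuts:** dark at (415,240), pale at (534,284).
- **Other:** a white jar at (295,286).

Next I'll take close crops.

Run:
```python
import cv2
i=cv2.imread('pics/top0_raw.png')
for n,(c,r) in dict(L=(118,118),R=(270,110)).items():
    o=cv2.resize(i[r:r+120,c:c+160],(800,600),interpolation=cv2.INTER_CUBIC)
    cv2.imwrite(f'pics/crop{n}.png',o)
```

```text
(no output)
```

View pics/cropL.png

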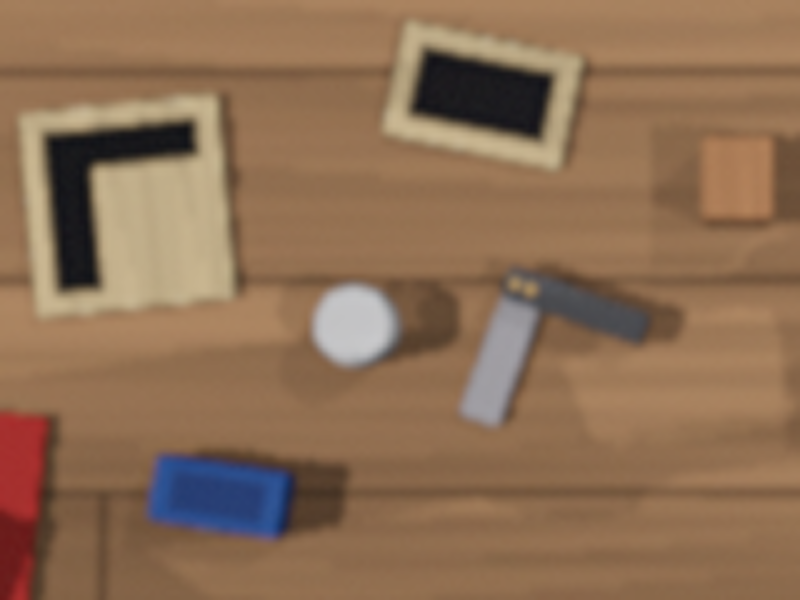

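View pics/cropR.png

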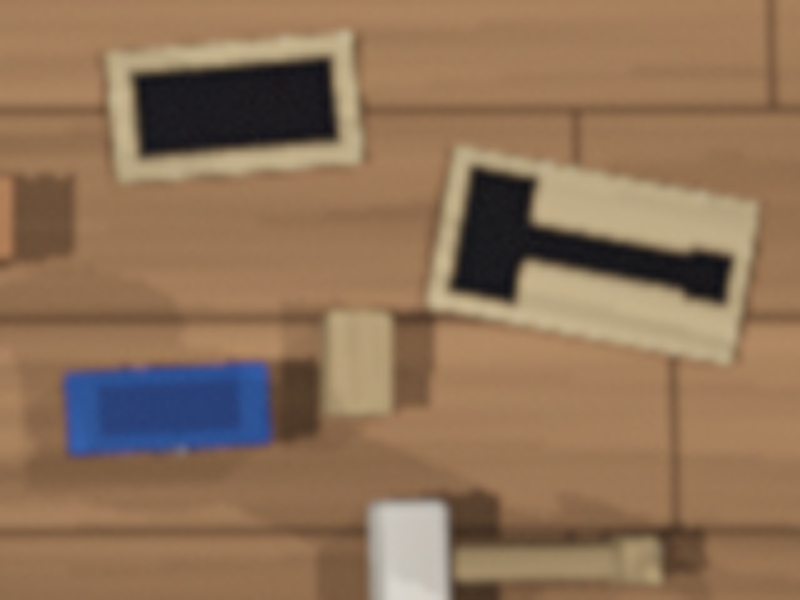

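The left crop shows the square (stock 510,275 to 650,330, blade tip 480,420), the black L board, the small case board and the small blue case at (220,497). The right crop shows the large case at (168,410), its board at (235,107), the mallet board and the mallet. The choices match the descriptions. I'll fit poses from the corners I read off, and use blue silhouettes in both cameras for the cases.

```bash
cat > h.py <<'E'
import numpy as np, cv2, json
from scipy.optimize import least_squares, minimize
from workcell import monitor, viewer
def proj(c,X):
    p=(c['R']@X.T).T+c['t']; p=p@np.asarray(c['camera_matrix']).T; return p[:,:2]/p[:,2:]
def place(v,P):
    c,s=np.cos(v[2]),np.sin(v[2]); P=np.asarray(P,float)
    return np.c_[v[0]+c*P[:,0]-s*P[:,1], v[1]+s*P[:,0]+c*P[:,1], P[:,2]]
def fit(c,pts,off,k,v0=(.5,0,0)):
    """pts: [(u,v,x,y,z mm)], crop offset off, zoom k"""
    a=np.array(pts,float); uv=(a[:,:2]+.5)/k-.5+off; P=a[:,2:]/1000
    r=least_squares(lambda v:(proj(c,place(v,P))-uv).ravel(),v0)
    return r.x, np.abs(r.fun).max()
def rect(x,y,z,q): return [(*q[i],sx*x/2,sy*y/2,z) for i,(sx,sy) in enumerate([(1,1),(1,-1),(-1,-1),(-1,1)])]
def boxfit(cams,masks,dims,v0):
    x,y,h=np.array(dims)/1000
    P=[(a*x/2,b*y/2,z) for a in(1,-1) for b in(1,-1) for z in(0,h)]
    ms=[cv2.resize(m,None,fx=4,fy=4,interpolation=cv2.INTER_LINEAR)>127 for m in masks]
    def cost(w):
        v=np.array(v0)+np.array(w)*[.01,.01,.1]; e=0
        for c,m in zip(cams,ms):
            q=cv2.convexHull(((proj(c,place(v,P))+.5)*4-.5).astype(np.float32))
            im=np.zeros(m.shape,np.uint8); cv2.fillConvexPoly(im,(q*16).round().astype(int),1,shift=4)
            loc=np.zeros(m.shape,np.uint8); cv2.circle(loc,tuple(int(t) for t in q.mean((0,1))),130,1,-1)
            im=im>0; mm=m&(loc>0); e+=1-(im&mm).sum()/max((im|mm).sum(),1)
        return e
    r=minimize(cost,[0,0,0],method='Nelder-Mead',options=dict(initial_simplex=[[0,0,0],[1,0,0],[0,1,0],[0,0,1.]],xatol=.01,fatol=1e-4))
    return np.array(v0)+r.x*[.01,.01,.1], r.fun
def blue(i):
    h=cv2.cvtColor(i,cv2.COLOR_BGR2HSV); return cv2.inRange(h,(104,110,25),(130,255,255))
def tool():
    s=monitor.read_state(); R=cv2.Rodrigues(np.array(s['tcp_rot'],float))[0]
    return s['tool_pos'],np.arctan2(R[1,0],R[0,0]),R,s
def wrap(a): return (a+np.pi)%(2*np.pi)-np.pi
E
python3 - <<'E'
from h import *
cT,cS=viewer.read_camera('top'),viewer.read_camera('side')
L,R=(118,118),(270,110); out={}
J=dict(board_square=(L,rect(125,120,6,[(20,117),(220,95),(237,297),(38,317)])),
board_case_small=(L,rect(70,110,6,[(407,20),(585,58),(560,170),(385,133)])),
case_small_c=(L,rect(40,80,26,[(158,455),(293,468),(280,538),(150,523)])),
square=(L,[(512,268,47.5,45,18),(652,318,47.5,-45,18),(640,343,27.5,-45,18),(500,293,27.5,45,18),(460,412,-47.5,45,5),(498,427,-47.5,21,5)]),
offcut_dark=(L,rect(50,42,34,[(702,135),(773,138),(770,223),(702,220)])),
board_case_large=(R,rect(80,150,6,[(107,55),(352,30),(362,163),(118,182)])),
case_large_c=(R,rect(50,120,30,[(65,375),(268,362),(270,443),(68,457)])),
board_mallet=(R,rect(100,188,6,[(455,145),(760,203),(735,365),(427,305)])),
mallet=(R,[(450,500,38,44,36),(455,628,-38,44,36),(663,535,14,-82,36),(660,582,-14,-82,36)]),
offcut_pale=(R,rect(60,36,28,[(328,310),(393,312),(392,415),(325,415)])))
for n,(o,p) in J.items():
    v,e=fit(cT,p,o,5); out[n]=list(v); print(n,v[:2].round(4),np.degrees(v[2]).round(1),'err',e.round(2))
for n,d in dict(case_small=(40,80,26),case_large=(50,120,30)).items():
    for cams in([cT],[cS],[cT,cS]):
        v,e=boxfit(cams,[blue(c['color']) for c in cams],d,out[n+'_c']); print(n,len(cams),v[:2].round(4),np.degrees(v[2]).round(1),e.round(3))
    out[n]=list(v)
json.dump(out,open('poses.json','w'))
E
```

```text
board_square [0.5579 0.3727] 5.8 err 0.58
board_case_small [0.6261 0.1556] -11.9 err 0.35
case_small_c [0.3813 0.3094] -6.5 err 0.55
square [0.4605 0.1109] -20.0 err 0.7
offcut_dark [0.5698 0.0015] -1.7 err 0.34
board_case_large [ 0.643  -0.1574] 4.9 err 0.52
case_large_c [ 0.4564 -0.112 ] 3.4 err 0.5
board_mallet [ 0.5522 -0.3762] -10.9 err 0.57
mallet [ 0.3659 -0.3209] 1.3 err 0.98
offcut_pale [ 0.4841 -0.2268] -1.5 err 0.7
case_small 1 [0.3815 0.3117] -5.7 0.153
case_small 1 [0.3791 0.3101] -7.2 0.107
case_small 2 [0.3804 0.3103] -8.0 0.277
case_large 1 [ 0.4568 -0.1118] 4.7 0.135
case_large 1 [ 0.4553 -0.1137] 3.8 0.086
case_large 2 [ 0.4555 -0.1132] 4.1 0.229
```

```bash
cat >> h.py <<'E'
P=None
def go(x,y,z,yawdeg,smax=40,rmax=8,nmin=5):
    """rows from the present pose to the goal (tool down); yawdeg = yaw of tool y (closing line)"""
    p,ya,R,s=tool(); g=np.array([x,y,z]); d=g-p; w=wrap(np.radians(yawdeg+90)-ya)
    n=max(int(np.ceil(np.linalg.norm(d)/1e-3/smax)),int(np.ceil(abs(np.degrees(w))/rmax)),1); n=-(-n//5)*5
    print('t',round(s['time'],1),'pos',p.round(4),'yaw',np.degrees(ya).round(1)-90,'width',round(s['width'],3),'d',(d*1000).round(1),'turn',np.degrees(w).round(1),'tilt',R[:,2].round(3))
    for i in range(n):
        a=ya+w*i/n; tx=np.array([np.cos(a),np.sin(a),0]); ty=np.array([np.sin(a),-np.cos(a),0])
        dd=d*1000/n; print([round(float(dd@tx),1),round(float(dd@ty),1),round(float(-dd[2]),1)],'rz',round(float(-np.degrees(w)/n),2))
def at(n,lx,ly):
    v=json.load(open('poses.json'))[n]; q=place(v,[(lx/1000,ly/1000,0)])[0]; return q[0],q[1],np.degrees(v[2])
def goto(n,lx,ly,z,**k):
    x,y,a=at(n,lx,ly); go(x,y,z,a,**k)
E
python3 -c "
from h import *
goto('mallet',0,28,.10)"
```

```text
t 0.2 pos [ 0.228  -0.6348  0.2304] yaw -70.2 width 1.001 d [ 137.2  341.9 -130.4] turn 71.6 tilt [-0.     0.001 -1.   ]
[24.5, -27.5, 13.0] rz -7.16
[27.7, -24.3, 13.0] rz -7.16
[30.5, -20.6, 13.0] rz -7.16
[32.9, -16.7, 13.0] rz -7.16
[34.7, -12.4, 13.0] rz -7.16
[36.0, -8.0, 13.0] rz -7.16
[36.7, -3.5, 13.0] rz -7.16
[36.8, 1.1, 13.0] rz -7.16
[36.4, 5.7, 13.0] rz -7.16
[35.4, 10.2, 13.0] rz -7.16
```

Request:
jog_arm(commands=[{"travel": [24.5,-27.5,13],"rot": [0,0,-7.2],"claw": 0},{"travel": [27.7,-24.3,13],"rot": [0,0,-7.2],"claw": 0},{"travel": [30.5,-20.6,13],"rot": [0,0,-7.2],"claw": 0},{"travel": [33,-16.7,13],"rot": [0,0,-7.2],"claw": 0},{"travel": [34.7,-12.4,13],"rot": [0,0,-7.2],"claw": 0}], force=60)

```text
time: 0.7
tool_pos: [0.2969, -0.4626, 0.1656]
tcp_rot: [-2.773, -1.476, -0.0]
wrist_force: [0.6, 0.5, -0.0]
width: 0.996
grip_force: 0.0
```

Request:
jog_arm(commands=[{"travel": [36,-8,13],"rot": [0,0,-7.2],"claw": 0},{"travel": [36.7,-3.5,13],"rot": [0,0,-7.2],"claw": 0},{"travel": [36.8,1,13],"rot": [0,0,-7.2],"claw": 0},{"travel": [36.4,5.7,13],"rot": [0,0,-7.2],"claw": 0},{"travel": [35.4,10.2,13],"rot": [0,0,-7.2],"claw": 0}])

```text
time: 1.2
tool_pos: [0.3646, -0.2914, 0.1009]
tcp_rot: [2.181, 2.26, 0.0]
wrist_force: [0.2, 0.7, -0.2]
width: 1.001
grip_force: 0.0
```

```bash
python3 -c "
from h import *
goto('mallet',0,28,.10)"
```

```text
t 1.2 pos [ 0.3646 -0.2914  0.1009] yaw 2.0 width 1.001 d [ 0.6 -1.5 -0.9] turn -0.7 tilt [ 0. -0. -1.]
[-0.3, 0.1, 0.2] rz 0.14
[-0.3, 0.1, 0.2] rz 0.14
[-0.3, 0.1, 0.2] rz 0.14
[-0.3, 0.1, 0.2] rz 0.14
[-0.3, 0.1, 0.2] rz 0.14
```

Request:
jog_arm(commands=[{"travel": [-4.5,0.5,20],"rot": [0,0,0.7],"claw": 0},{"travel": [0,0,25],"claw": 0},{"travel": [0,0,25],"claw": 0},{"travel": [0,0,17],"claw": 0},{"travel": [0,0,10],"claw": 0}])

```text
$.commands[1]: bad value
```

Request:
jog_arm(commands=[{"travel": [0,0,0],"claw": 255},{"travel": [0,0,0],"claw": 255},{"travel": [0,0,0],"claw": 255},{"travel": [0,0,0],"claw": 255},{"travel": [0,0,0],"claw": 255}], force=60)

```text
$.commands[0]: bad value
```

Request:
jog_arm(commands=[{"travel": [0,0,0],"claw": 255},{"travel": [0,0,0],"claw": 255},{"travel": [0,0,-10],"claw": 255},{"travel": [0,0,-20],"claw": 255},{"travel": [0,0,-20],"claw": 255}])

```text
$.commands[0]: bad value
```

```bash
python3 -c "
from h import *
goto('board_mallet',0,25,.054)
c=viewer.read_camera('side'); cv2.imwrite('pics/s1.png',cv2.resize(c['color'][60:260,180:420],(720,600)))"
```

```text
t 1.2 pos [ 0.3646 -0.2914  0.1009] yaw 2.0 width 1.001 d [192.3 -60.2 -46.9] turn -12.9 tilt [ 0. -0. -1.]
[-6.7, 19.0, 4.7] rz 1.29
[-6.3, 19.2, 4.7] rz 1.29
[-5.8, 19.3, 4.7] rz 1.29
[-5.4, 19.4, 4.7] rz 1.29
[-5.0, 19.5, 4.7] rz 1.29
[-4.5, 19.6, 4.7] rz 1.29
[-4.1, 19.7, 4.7] rz 1.29
[-3.6, 19.8, 4.7] rz 1.29
[-3.2, 19.9, 4.7] rz 1.29
[-2.7, 20.0, 4.7] rz 1.29
```

View pics/s1.png

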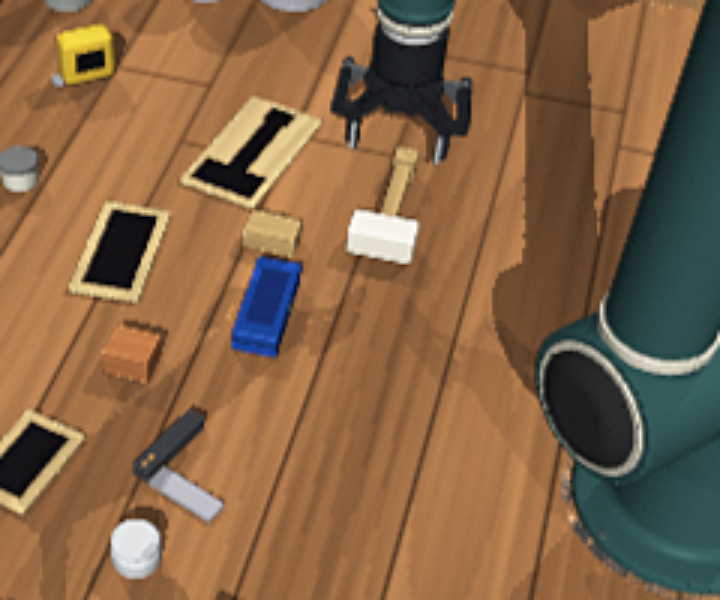

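The rows without `rot` were refused, so each row needs every key. The picture shows the open gripper hovering over the mallet (383,210), with nothing moved. I'll repeat the calls with full rows.

Request:
jog_arm(commands=[{"travel": [-4.5,0.5,20],"rot": [0,0,0.7],"claw": 0},{"travel": [0,0,25],"rot": [0,0,0],"claw": 0},{"travel": [0,0,25],"rot": [0,0,0],"claw": 0},{"travel": [0,0,17],"rot": [0,0,0],"claw": 0},{"travel": [0,0,10],"rot": [0,0,0],"claw": 0}], force=60)

```text
time: 1.75
tool_pos: [0.364, -0.2965, 0.0027]
tcp_rot: [-2.199, -2.24, 0.0]
wrist_force: [0.4, 0.1, 0.3]
width: 0.996
grip_force: 0.0
```

Request:
jog_arm(commands=[{"travel": [0,0,0],"rot": [0,0,0],"claw": 255},{"travel": [0,0,0],"rot": [0,0,0],"claw": 255},{"travel": [0,0,0],"rot": [0,0,0],"claw": 255},{"travel": [0,0,0],"rot": [0,0,0],"claw": 255},{"travel": [0,0,0],"rot": [0,0,0],"claw": 255}])

```text
time: 2.25
tool_pos: [0.3656, -0.298, 0.0055]
tcp_rot: [2.199, 2.241, -0.0]
wrist_force: [-0.2, 0.6, -1.4]
width: 0.222
grip_force: 59.2
```

Request:
jog_arm(commands=[{"travel": [0,0,0],"rot": [0,0,0],"claw": 255},{"travel": [0,0,0],"rot": [0,0,0],"claw": 255},{"travel": [0,0,0],"rot": [0,0,0],"claw": 255},{"travel": [0,0,0],"rot": [0,0,0],"claw": 255},{"travel": [0,0,0],"rot": [0,0,0],"claw": 255}])

```text
time: 2.75
tool_pos: [0.3656, -0.298, 0.0054]
tcp_rot: [2.199, 2.241, -0.0]
wrist_force: [-2.2, 0.3, 5.7]
width: 0.22
grip_force: 60.3
```

Request:
jog_arm(commands=[{"travel": [0,0,-10],"rot": [0,0,0],"claw": 255},{"travel": [0,0,-20],"rot": [0,0,0],"claw": 255},{"travel": [0,0,-25],"rot": [0,0,0],"claw": 255},{"travel": [0,0,-10],"rot": [0,0,0],"claw": 255},{"travel": [0,0,0],"rot": [0,0,0],"claw": 255}])

```text
time: 3.25
tool_pos: [0.3662, -0.2983, 0.0711]
tcp_rot: [2.198, 2.239, 0.0]
wrist_force: [0.5, -0.3, -3.0]
width: 0.216
grip_force: 59.2
```

```bash
python3 -c "
from h import *
goto('board_mallet',0,23,.07,smax=25)
c=viewer.read_camera('side'); cv2.imwrite('pics/s2.png',cv2.resize(c['color'][60:210,200:400],(800,600)))"
```

```text
t 3.2 pos [ 0.3662 -0.2983  0.0711] yaw 1.0999999999999943 width 0.216 d [190.3 -55.3  -1.1] turn -11.9 tilt [ 0.003 -0.003 -1.   ]
[-5.9, 18.9, 0.1] rz 1.19
[-5.5, 19.0, 0.1] rz 1.19
[-5.1, 19.2, 0.1] rz 1.19
[-4.7, 19.3, 0.1] rz 1.19
[-4.3, 19.4, 0.1] rz 1.19
[-3.9, 19.4, 0.1] rz 1.19
[-3.5, 19.5, 0.1] rz 1.19
[-3.1, 19.6, 0.1] rz 1.19
[-2.7, 19.6, 0.1] rz 1.19
[-2.3, 19.7, 0.1] rz 1.19
```

View pics/s2.png

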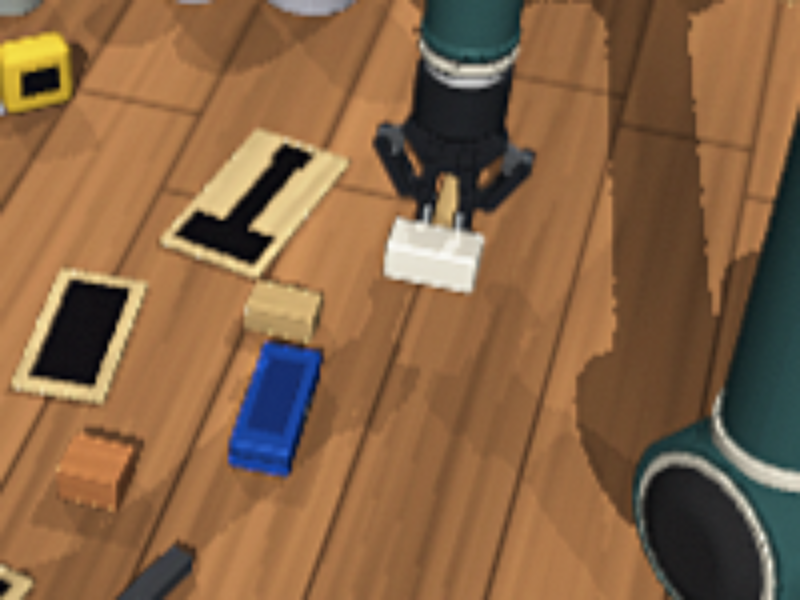

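The mallet is held level, with its head at (435,255) in the picture, and clear of the bench. I'll carry it to its board.

Request:
jog_arm(commands=[{"travel": [-5.9,18.9,0],"rot": [0,0,1.2],"claw": 255},{"travel": [-5.5,19,0],"rot": [0,0,1.2],"claw": 255},{"travel": [-5.1,19.2,0],"rot": [0,0,1.2],"claw": 255},{"travel": [-4.7,19.3,0],"rot": [0,0,1.2],"claw": 255},{"travel": [-4.3,19.4,0],"rot": [0,0,1.2],"claw": 255}])

```text
time: 3.8
tool_pos: [0.4597, -0.3242, 0.0671]
tcp_rot: [-2.314, -2.12, 0.001]
wrist_force: [0.2, 0.7, -2.5]
width: 0.222
grip_force: 59.2
```

Request:
jog_arm(commands=[{"travel": [-3.9,19.4,0],"rot": [0,0,1.2],"claw": 255},{"travel": [-3.5,19.5,0],"rot": [0,0,1.2],"claw": 255},{"travel": [-3,19.6,0],"rot": [0,0,1.2],"claw": 255},{"travel": [-2.7,19.6,0],"rot": [0,0,1.2],"claw": 255},{"travel": [-2.3,19.7,0],"rot": [0,0,1.2],"claw": 255}])

```text
time: 4.3
tool_pos: [0.5547, -0.352, 0.0666]
tcp_rot: [-2.421, -1.996, 0.002]
wrist_force: [-0.3, 0.6, -2.4]
width: 0.222
grip_force: 59.2
```

Request:
jog_arm(commands=[{"travel": [0,0,15],"rot": [0,0,0],"claw": 255},{"travel": [0,0,15],"rot": [0,0,0],"claw": 255},{"travel": [0,0,10],"rot": [0,0,0],"claw": 255},{"travel": [0,0,0],"rot": [0,0,0],"claw": 255},{"travel": [0,0,0],"rot": [0,0,0],"claw": 255}])

```text
time: 4.8
tool_pos: [0.5539, -0.3522, 0.0281]
tcp_rot: [-2.422, -1.998, 0.001]
wrist_force: [-1.0, -0.7, -2.7]
width: 0.219
grip_force: 59.2
```

```bash
python3 -c "
from h import *
goto('board_mallet',0,23,.0125,smax=25)"
```

```text
t 4.8 pos [ 0.5539 -0.3522  0.0281] yaw -11.0 width 0.219 d [  2.7  -1.4 -15.6] turn 0.1 tilt [-0.002  0.001 -1.   ]
[-0.2, 0.6, 3.1] rz -0.02
[-0.2, 0.6, 3.1] rz -0.02
[-0.2, 0.6, 3.1] rz -0.02
[-0.2, 0.6, 3.1] rz -0.02
[-0.2, 0.6, 3.1] rz -0.02
```

Request:
jog_arm(commands=[{"travel": [-1,2.8,5],"rot": [0,0,0],"claw": 255},{"travel": [0,0,5],"rot": [0,0,0],"claw": 255},{"travel": [0,0,3],"rot": [0,0,0],"claw": 255},{"travel": [0,0,2],"rot": [0,0,0],"claw": 255},{"travel": [0,0,0],"rot": [0,0,0],"claw": 255}])

```text
time: 5.3
tool_pos: [0.5576, -0.3541, 0.0139]
tcp_rot: [-2.423, -1.999, 0.0]
wrist_force: [-0.1, 0.1, -3.2]
width: 0.223
grip_force: 59.3
```

Request:
jog_arm(commands=[{"travel": [0,0,0.5],"rot": [0,0,0],"claw": 255},{"travel": [0,0,0],"rot": [0,0,0],"claw": 230},{"travel": [0,0,0],"rot": [0,0,0],"claw": 120},{"travel": [0,0,0],"rot": [0,0,0],"claw": 0},{"travel": [0,0,0],"rot": [0,0,0],"claw": 0}])

```text
time: 5.8
tool_pos: [0.5584, -0.3547, 0.0145]
tcp_rot: [2.422, 1.999, 0.001]
wrist_force: [-0.1, 0.1, 0.9]
width: 0.723
grip_force: 0.0
```

Request:
jog_arm(commands=[{"travel": [0,0,0],"rot": [0,0,0],"claw": 0},{"travel": [0,0,-15],"rot": [0,0,0],"claw": 0},{"travel": [0,0,-25],"rot": [0,0,0],"claw": 0},{"travel": [0,0,-30],"rot": [0,0,0],"claw": 0},{"travel": [0,0,-20],"rot": [0,0,0],"claw": 0}])

```text
time: 6.3
tool_pos: [0.559, -0.3551, 0.1074]
tcp_rot: [2.421, 1.997, 0.002]
wrist_force: [-0.1, -0.3, -0.3]
width: 0.998
grip_force: 0.0
```

```bash
python3 -c "
from h import *
goto('case_large',0,0,.09,smax=40)"
```

```text
t 6.3 pos [ 0.559  -0.3551  0.1074] yaw -10.900000000000006 width 0.998 d [-103.5  241.9  -17.4] turn 15.0 tilt [ 0.003 -0.002 -1.   ]
[21.8, -14.8, 1.7] rz -1.5
[22.2, -14.2, 1.7] rz -1.5
[22.5, -13.6, 1.7] rz -1.5
[22.9, -13.0, 1.7] rz -1.5
[23.2, -12.4, 1.7] rz -1.5
[23.5, -11.8, 1.7] rz -1.5
[23.8, -11.2, 1.7] rz -1.5
[24.1, -10.5, 1.7] rz -1.5
[24.4, -9.9, 1.7] rz -1.5
[24.6, -9.3, 1.7] rz -1.5
```

Request:
jog_arm(commands=[{"travel": [21.8,-14.8,1.5],"rot": [0,0,-1.5],"claw": 0},{"travel": [22.2,-14.2,1.5],"rot": [0,0,-1.5],"claw": 0},{"travel": [22.5,-13.6,1.5],"rot": [0,0,-1.5],"claw": 0},{"travel": [22.9,-13,1.5],"rot": [0,0,-1.5],"claw": 0},{"travel": [23.2,-12.4,1.5],"rot": [0,0,-1.5],"claw": 0}])

```text
time: 6.8
tool_pos: [0.506, -0.2327, 0.0977]
tcp_rot: [2.285, 2.154, 0.001]
wrist_force: [-0.4, 0.6, -0.3]
width: 1.003
grip_force: 0.0
```

Request:
jog_arm(commands=[{"travel": [23.5,-11.8,1.5],"rot": [0,0,-1.5],"claw": 0},{"travel": [23.8,-11.2,1.5],"rot": [0,0,-1.5],"claw": 0},{"travel": [24.1,-10.5,1.5],"rot": [0,0,-1.5],"claw": 0},{"travel": [24.4,-9.9,1.5],"rot": [0,0,-1.5],"claw": 0},{"travel": [24.6,-9.3,1.5],"rot": [0,0,-1.5],"claw": 0}])

```text
time: 7.3
tool_pos: [0.4543, -0.1117, 0.0901]
tcp_rot: [2.139, 2.298, 0.001]
wrist_force: [0.2, 0.9, -0.7]
width: 1.002
grip_force: 0.0
```

Request:
jog_arm(commands=[{"travel": [0,0,0],"rot": [0,0,0],"claw": 0},{"travel": [0,0,0],"rot": [0,0,0],"claw": 0},{"travel": [0,0,0],"rot": [0,0,0],"claw": 0},{"travel": [0,0,0],"rot": [0,0,0],"claw": 0},{"travel": [0,0,0],"rot": [0,0,0],"claw": 0}])

```text
time: 7.8
tool_pos: [0.4547, -0.1132, 0.089]
tcp_rot: [2.142, 2.297, 0.0]
wrist_force: [-0.3, -0.4, 0.1]
width: 0.998
grip_force: 0.0
```

```bash
python3 -c "
from h import *
goto('case_large',0,0,.006,smax=40)"
```

```text
t 7.8 pos [ 0.4547 -0.1132  0.089 ] yaw 4.0 width 0.998 d [  0.8  -0.  -83. ] turn 0.1 tilt [ 0. -0. -1.]
[-0.0, 0.2, 16.6] rz -0.01
[-0.0, 0.2, 16.6] rz -0.01
[-0.0, 0.2, 16.6] rz -0.01
[-0.0, 0.2, 16.6] rz -0.01
[-0.0, 0.2, 16.6] rz -0.01
```

Request:
jog_arm(commands=[{"travel": [0,0.8,22],"rot": [0,0,0],"claw": 0},{"travel": [0,0,22],"rot": [0,0,0],"claw": 0},{"travel": [0,0,19],"rot": [0,0,0],"claw": 0},{"travel": [0,0,13],"rot": [0,0,0],"claw": 0},{"travel": [0,0,7],"rot": [0,0,0],"claw": 0}])

```text
time: 8.3
tool_pos: [0.4543, -0.1124, 0.0045]
tcp_rot: [-2.141, -2.297, 0.001]
wrist_force: [-0.1, 0.5, 0.5]
width: 1.005
grip_force: 0.0
```

Request:
jog_arm(commands=[{"travel": [0,0,0],"rot": [0,0,0],"claw": 255},{"travel": [0,0,0],"rot": [0,0,0],"claw": 255},{"travel": [0,0,0],"rot": [0,0,0],"claw": 255},{"travel": [0,0,0],"rot": [0,0,0],"claw": 255},{"travel": [0,0,0],"rot": [0,0,0],"claw": 255}])

```text
time: 8.8
tool_pos: [0.4563, -0.1128, 0.007]
tcp_rot: [2.14, 2.297, 0.002]
wrist_force: [0.3, -0.2, 4.9]
width: 0.571
grip_force: 64.1
```

Request:
jog_arm(commands=[{"travel": [0,0,0],"rot": [0,0,0],"claw": 255},{"travel": [0,0,-10],"rot": [0,0,0],"claw": 255},{"travel": [0,0,-20],"rot": [0,0,0],"claw": 255},{"travel": [0,0,-25],"rot": [0,0,0],"claw": 255},{"travel": [0,0,-10],"rot": [0,0,0],"claw": 255}])

```text
time: 9.3
tool_pos: [0.456, -0.1126, 0.0728]
tcp_rot: [2.14, 2.297, 0.002]
wrist_force: [0.4, 0.4, -2.1]
width: 0.573
grip_force: 63.4
```

```bash
python3 -c "
from h import *
goto('board_case_large',0,0,.07,smax=25)"
```

```text
t 9.3 pos [ 0.456  -0.1126  0.0728] yaw 4.099999999999994 width 0.573 d [187.  -44.8  -2.8] turn 0.8 tilt [ 0.003 -0.001 -1.   ]
[-5.8, 18.3, 0.3] rz -0.08
[-5.8, 18.3, 0.3] rz -0.08
[-5.8, 18.3, 0.3] rz -0.08
[-5.9, 18.3, 0.3] rz -0.08
[-5.9, 18.3, 0.3] rz -0.08
[-5.9, 18.3, 0.3] rz -0.08
[-6.0, 18.3, 0.3] rz -0.08
[-6.0, 18.3, 0.3] rz -0.08
[-6.0, 18.3, 0.3] rz -0.08
[-6.0, 18.3, 0.3] rz -0.08
```

Request:
jog_arm(commands=[{"travel": [-5.9,18.5,0],"rot": [0,0,0],"claw": 255},{"travel": [-5.9,18.5,0],"rot": [0,0,0],"claw": 255},{"travel": [-5.9,18.5,0],"rot": [0,0,0],"claw": 255},{"travel": [-5.9,18.5,0],"rot": [0,0,0],"claw": 255},{"travel": [-5.9,18.5,0],"rot": [0,0,-0.8],"claw": 255}])

```text
time: 9.8
tool_pos: [0.5493, -0.1352, 0.07]
tcp_rot: [-2.124, -2.313, 0.001]
wrist_force: [-0.2, -0.3, -2.3]
width: 0.57
grip_force: 63.2
```

Request:
jog_arm(commands=[{"travel": [-6,18.3,0],"rot": [0,0,0],"claw": 255},{"travel": [-6,18.3,0],"rot": [0,0,0],"claw": 255},{"travel": [-6,18.3,0],"rot": [0,0,0],"claw": 255},{"travel": [-6,18.3,0],"rot": [0,0,0],"claw": 255},{"travel": [-6,18.3,0],"rot": [0,0,0],"claw": 255}])

```text
time: 10.3
tool_pos: [0.6429, -0.1573, 0.0697]
tcp_rot: [-2.124, -2.312, 0.001]
wrist_force: [-0.7, 0.1, -2.4]
width: 0.571
grip_force: 63.2
```

Request:
jog_arm(commands=[{"travel": [0,0,15],"rot": [0,0,0],"claw": 255},{"travel": [0,0,15],"rot": [0,0,0],"claw": 255},{"travel": [0,0,10],"rot": [0,0,0],"claw": 255},{"travel": [0,0,0],"rot": [0,0,0],"claw": 255},{"travel": [0,0,0],"rot": [0,0,0],"claw": 255}])

```text
time: 10.8
tool_pos: [0.6415, -0.157, 0.0296]
tcp_rot: [-2.124, -2.312, 0.002]
wrist_force: [1.0, 0.5, -1.5]
width: 0.573
grip_force: 63.2
```

```bash
python3 -c "
from h import *
goto('board_case_large',0,0,.0135,smax=25)"
```

```text
t 10.8 pos [ 0.6415 -0.157   0.0296] yaw 4.900000000000006 width 0.573 d [  1.4  -0.4 -16.1] turn 0.0 tilt [-0.003  0.001 -1.   ]
[-0.1, 0.3, 3.2] rz -0.01
[-0.1, 0.3, 3.2] rz -0.01
[-0.1, 0.3, 3.2] rz -0.01
[-0.1, 0.3, 3.2] rz -0.01
[-0.1, 0.3, 3.2] rz -0.01
```

Request:
jog_arm(commands=[{"travel": [0,1,5],"rot": [0,0,0],"claw": 255},{"travel": [0,0,5],"rot": [0,0,0],"claw": 255},{"travel": [0,0,3],"rot": [0,0,0],"claw": 255},{"travel": [0,0,2.5],"rot": [0,0,0],"claw": 255},{"travel": [0,0,0],"rot": [0,0,0],"claw": 255}])

```text
time: 11.3
tool_pos: [0.6437, -0.1572, 0.0148]
tcp_rot: [-2.125, -2.313, 0.001]
wrist_force: [0.6, -0.2, -2.2]
width: 0.576
grip_force: 63.2
```

Request:
jog_arm(commands=[{"travel": [0,0,0.5],"rot": [0,0,0],"claw": 255},{"travel": [0,0,0],"rot": [0,0,0],"claw": 120},{"travel": [0,0,0],"rot": [0,0,0],"claw": 60},{"travel": [0,0,0],"rot": [0,0,0],"claw": 0},{"travel": [0,0,0],"rot": [0,0,0],"claw": 0}])

```text
time: 11.8
tool_pos: [0.6447, -0.1575, 0.0155]
tcp_rot: [2.125, 2.313, 0.001]
wrist_force: [0.5, 0.7, 0.2]
width: 1.003
grip_force: 0.0
```

Request:
jog_arm(commands=[{"travel": [0,0,0],"rot": [0,0,0],"claw": 0},{"travel": [0,0,-15],"rot": [0,0,0],"claw": 0},{"travel": [0,0,-25],"rot": [0,0,0],"claw": 0},{"travel": [0,0,-30],"rot": [0,0,0],"claw": 0},{"travel": [0,0,-20],"rot": [0,0,0],"claw": 0}])

```text
time: 12.3
tool_pos: [0.6454, -0.1577, 0.1084]
tcp_rot: [2.123, 2.311, 0.003]
wrist_force: [0.9, 0.1, 0.9]
width: 0.999
grip_force: 0.0
```

```bash
python3 -c "
from h import *
goto('square',37.5,-5,.09,smax=40)"
```

```text
t 12.3 pos [ 0.6454 -0.1577  0.1084] yaw 4.900000000000006 width 0.999 d [-151.3  251.1  -18.4] turn -24.8 tilt [ 0.003 -0.001 -1.   ]
[26.3, -13.0, 1.8] rz 2.48
[25.7, -14.1, 1.8] rz 2.48
[25.1, -15.2, 1.8] rz 2.48
[24.4, -16.3, 1.8] rz 2.48
[23.7, -17.3, 1.8] rz 2.48
[22.9, -18.3, 1.8] rz 2.48
[22.1, -19.3, 1.8] rz 2.48
[21.2, -20.2, 1.8] rz 2.48
[20.3, -21.1, 1.8] rz 2.48
[19.4, -22.0, 1.8] rz 2.48
```

Request:
jog_arm(commands=[{"travel": [26.3,-13,1.5],"rot": [0,0,2.5],"claw": 0},{"travel": [25.7,-14,1.5],"rot": [0,0,2.5],"claw": 0},{"travel": [25,-15.2,1.5],"rot": [0,0,2.5],"claw": 0},{"travel": [24.4,-16.3,1.5],"rot": [0,0,2.5],"claw": 0},{"travel": [23.7,-17.3,1.5],"rot": [0,0,2.5],"claw": 0}])

```text
time: 12.8
tool_pos: [0.5683, -0.031, 0.0987]
tcp_rot: [2.366, 2.065, 0.002]
wrist_force: [0.8, 0.2, 0.2]
width: 0.998
grip_force: 0.0
```

Request:
jog_arm(commands=[{"travel": [22.9,-18.3,1.5],"rot": [0,0,2.5],"claw": 0},{"travel": [22,-19.3,1.5],"rot": [0,0,2.5],"claw": 0},{"travel": [21.2,-20.2,1.5],"rot": [0,0,2.5],"claw": 0},{"travel": [20.3,-21,1.5],"rot": [0,0,2.5],"claw": 0},{"travel": [19.4,-22,1.5],"rot": [0,0,2.5],"claw": 0}])

```text
time: 13.3
tool_pos: [0.493, 0.0947, 0.0911]
tcp_rot: [2.577, 1.796, 0.003]
wrist_force: [0.3, 1.1, -0.0]
width: 1.0
grip_force: 0.0
```

Request:
jog_arm(commands=[{"travel": [0,0,0],"rot": [0,0,0],"claw": 0},{"travel": [0,0,0],"rot": [0,0,0],"claw": 0},{"travel": [0,0,0],"rot": [0,0,0],"claw": 0},{"travel": [0,0,0],"rot": [0,0,0],"claw": 0},{"travel": [0,0,0],"rot": [0,0,0],"claw": 0}])

```text
time: 13.8
tool_pos: [0.4937, 0.093, 0.09]
tcp_rot: [2.576, 1.797, 0.0]
wrist_force: [-0.7, 0.5, -0.8]
width: 1.004
grip_force: 0.0
```

```bash
python3 -c "
from h import *
goto('square',37.5,-5,.004,smax=40)
c=viewer.read_camera('side'); cv2.imwrite('pics/s3.png',cv2.resize(c['color'][75:255,160:400],(800,600)))"
```

```text
t 13.8 pos [0.4937 0.093  0.09  ] yaw -20.200000000000003 width 1.004 d [  0.4   0.4 -86. ] turn 0.2 tilt [ 0. -0. -1.]
[0.1, 0.0, 17.2] rz -0.05
[0.1, 0.0, 17.2] rz -0.05
[0.1, 0.0, 17.2] rz -0.05
[0.1, 0.0, 17.2] rz -0.05
[0.1, 0.0, 17.2] rz -0.05
```

View pics/s3.png

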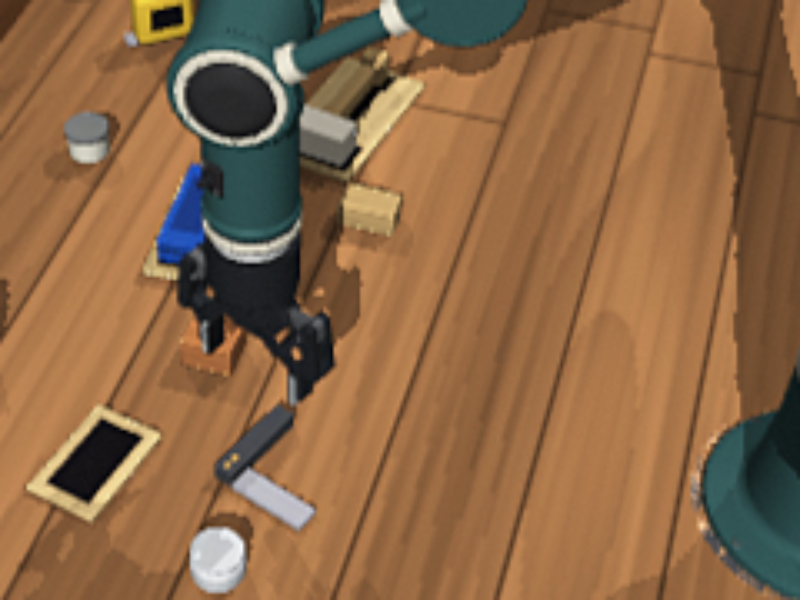

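The gripper hovers above the stock (255,440), aligned with it. The large case and mallet lie on their boards, to be checked from the top later. I'll descend.

Request:
jog_arm(commands=[{"travel": [0.5,0,22],"rot": [0,0,0],"claw": 0},{"travel": [0,0,22],"rot": [0,0,0],"claw": 0},{"travel": [0,0,20],"rot": [0,0,0],"claw": 0},{"travel": [0,0,14],"rot": [0,0,0],"claw": 0},{"travel": [0,0,8],"rot": [0,0,0],"claw": 0}])

```text
time: 14.35
tool_pos: [0.4925, 0.0938, 0.0024]
tcp_rot: [-2.575, -1.798, 0.003]
wrist_force: [-0.8, 0.0, 0.5]
width: 1.0
grip_force: 0.0
```

Request:
jog_arm(commands=[{"travel": [0,0,0],"rot": [0,0,0],"claw": 255},{"travel": [0,0,0],"rot": [0,0,0],"claw": 255},{"travel": [0,0,0],"rot": [0,0,0],"claw": 255},{"travel": [0,0,0],"rot": [0,0,0],"claw": 255},{"travel": [0,0,0],"rot": [0,0,0],"claw": 255}])

```text
time: 14.85
tool_pos: [0.4943, 0.0944, 0.0049]
tcp_rot: [2.575, 1.798, 0.003]
wrist_force: [-1.9, -0.3, 0.0]
width: 0.218
grip_force: 59.3
```

Request:
jog_arm(commands=[{"travel": [0,0,0],"rot": [0,0,0],"claw": 255},{"travel": [0,0,0],"rot": [0,0,0],"claw": 255},{"travel": [0,0,0],"rot": [0,0,0],"claw": 255},{"travel": [0,0,0],"rot": [0,0,0],"claw": 255},{"travel": [0,0,0],"rot": [0,0,0],"claw": 255}])

```text
time: 15.35
tool_pos: [0.4942, 0.0944, 0.0049]
tcp_rot: [2.575, 1.798, 0.002]
wrist_force: [-0.7, -0.1, 5.6]
width: 0.215
grip_force: 60.3
```

Request:
jog_arm(commands=[{"travel": [0,0,-8],"rot": [0,0,0],"claw": 255},{"travel": [0,0,-15],"rot": [0,0,0],"claw": 255},{"travel": [0,0,-25],"rot": [0,0,0],"claw": 255},{"travel": [0,0,-25],"rot": [0,0,0],"claw": 255},{"travel": [0,0,-15],"rot": [0,0,0],"claw": 255}])

```text
time: 15.85
tool_pos: [0.4937, 0.0942, 0.0935]
tcp_rot: [2.575, 1.798, 0.002]
wrist_force: [0.5, 0.1, -3.0]
width: 0.214
grip_force: 59.3
```

```bash
python3 -c "
from h import *
goto('board_square',37.5,-5,.085,smax=25)
c=viewer.read_camera('side'); cv2.imwrite('pics/s4.png',cv2.resize(c['color'][140:320,130:370],(800,600)))"
```

```text
t 15.8 pos [0.4937 0.0942 0.0935] yaw -20.099999999999994 width 0.214 d [102.  277.4  -8.5] turn 26.0 tilt [ 0.002  0.    -1.   ]
[19.7, 0.0, 0.6] rz -1.73
[19.7, 0.6, 0.6] rz -1.73
[19.7, 1.2, 0.6] rz -1.73
[19.6, 1.8, 0.6] rz -1.73
[19.6, 2.4, 0.6] rz -1.73
[19.5, 3.0, 0.6] rz -1.73
[19.4, 3.6, 0.6] rz -1.73
[19.3, 4.2, 0.6] rz -1.73
[19.1, 4.7, 0.6] rz -1.73
[19.0, 5.3, 0.6] rz -1.73
[18.8, 5.9, 0.6] rz -1.73
[18.6, 6.4, 0.6] rz -1.73
[18.4, 7.0, 0.6] rz -1.73
[18.2, 7.6, 0.6] rz -1.73
[18.0, 8.1, 0.6] rz -1.73
```

View pics/s4.png

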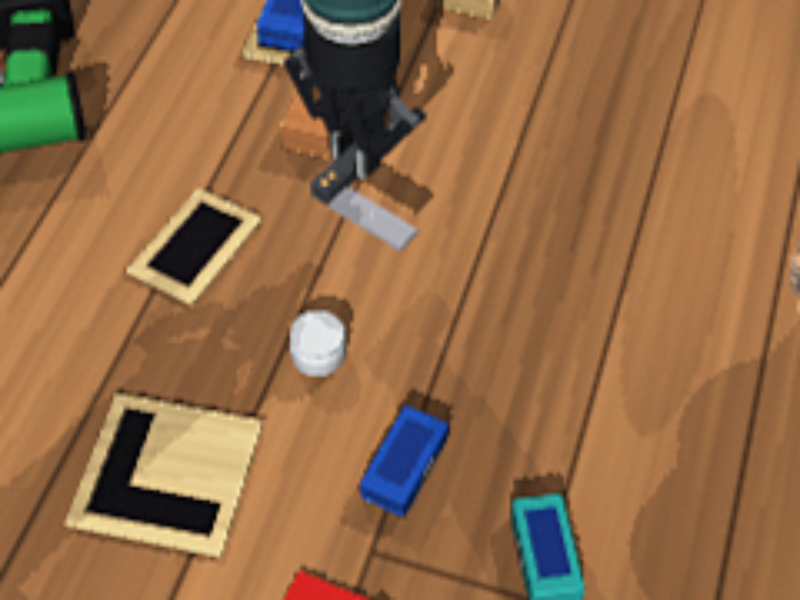

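The square is held level at (360,190), with the stock leaning to the far side as on the board. I'll carry it over.

Request:
jog_arm(commands=[{"travel": [19.7,0,0.5],"rot": [0,0,-1.7],"claw": 255},{"travel": [19.7,0.6,0.5],"rot": [0,0,-1.7],"claw": 255},{"travel": [19.7,1.2,0.5],"rot": [0,0,-1.7],"claw": 255},{"travel": [19.6,1.8,0.5],"rot": [0,0,-1.7],"claw": 255},{"travel": [19.6,2.4,0.5],"rot": [0,0,-1.7],"claw": 255}])

```text
time: 16.4
tool_pos: [0.5271, 0.1875, 0.0885]
tcp_rot: [-2.433, -1.987, 0.002]
wrist_force: [-0.5, -0.1, -2.3]
width: 0.214
grip_force: 59.2
```

Request:
jog_arm(commands=[{"travel": [19.5,3,0.5],"rot": [0,0,-1.7],"claw": 255},{"travel": [19.4,3.6,0.5],"rot": [0,0,-1.7],"claw": 255},{"travel": [19.3,4.2,0.5],"rot": [0,0,-1.7],"claw": 255},{"travel": [19.1,4.7,0.5],"rot": [0,0,-1.7],"claw": 255},{"travel": [19,5.3,0.5],"rot": [0,0,-1.7],"claw": 255}])

```text
time: 16.9
tool_pos: [0.5623, 0.2807, 0.0866]
tcp_rot: [-2.279, -2.163, 0.0]
wrist_force: [0.4, 0.6, -1.9]
width: 0.218
grip_force: 59.2
```

Request:
jog_arm(commands=[{"travel": [18.8,5.9,0.5],"rot": [0,0,-1.7],"claw": 255},{"travel": [18.6,6.4,0.5],"rot": [0,0,-1.8],"claw": 255},{"travel": [18.4,7,0.5],"rot": [0,0,-1.8],"claw": 255},{"travel": [18.2,7.6,0.5],"rot": [0,0,-1.8],"claw": 255},{"travel": [18,8,0.5],"rot": [0,0,-1.8],"claw": 255}])

```text
time: 17.4
tool_pos: [0.5964, 0.3731, 0.0838]
tcp_rot: [-2.104, -2.333, 0.001]
wrist_force: [-1.0, -0.5, -2.5]
width: 0.213
grip_force: 59.2
```

Request:
jog_arm(commands=[{"travel": [0,0,15],"rot": [0,0,0],"claw": 255},{"travel": [0,0,20],"rot": [0,0,0],"claw": 255},{"travel": [0,0,20],"rot": [0,0,0],"claw": 255},{"travel": [0,0,0],"rot": [0,0,0],"claw": 255},{"travel": [0,0,0],"rot": [0,0,0],"claw": 255}])

```text
time: 17.9
tool_pos: [0.5952, 0.3708, 0.0279]
tcp_rot: [-2.107, -2.33, 0.004]
wrist_force: [-0.4, 0.3, -2.5]
width: 0.211
grip_force: 59.2
```

```bash
python3 -c "
from h import *
goto('board_square',37.5,-4,.0115,smax=25)"
```

```text
t 17.9 pos [0.5952 0.3708 0.0279] yaw 5.799999999999997 width 0.211 d [  0.4   1.8 -16.4] turn 0.1 tilt [-0.002 -0.002 -1.   ]
[0.4, 0.1, 3.3] rz -0.02
[0.4, 0.1, 3.3] rz -0.02
[0.4, 0.1, 3.3] rz -0.02
[0.4, 0.1, 3.3] rz -0.02
[0.4, 0.1, 3.3] rz -0.02
```

Request:
jog_arm(commands=[{"travel": [1.8,0.5,5],"rot": [0,0,0],"claw": 255},{"travel": [0,0,5],"rot": [0,0,0],"claw": 255},{"travel": [0,0,3],"rot": [0,0,0],"claw": 255},{"travel": [0,0,2.5],"rot": [0,0,0],"claw": 255},{"travel": [0,0,0],"rot": [0,0,0],"claw": 255}])

```text
time: 18.4
tool_pos: [0.5961, 0.373, 0.0134]
tcp_rot: [-2.107, -2.33, 0.001]
wrist_force: [-0.6, -0.2, -3.7]
width: 0.213
grip_force: 59.3
```

Request:
jog_arm(commands=[{"travel": [0,0,0.5],"rot": [0,0,0],"claw": 255},{"travel": [0,0,0],"rot": [0,0,0],"claw": 230},{"travel": [0,0,0],"rot": [0,0,0],"claw": 120},{"travel": [0,0,0],"rot": [0,0,0],"claw": 0},{"travel": [0,0,0],"rot": [0,0,0],"claw": 0}])

```text
time: 18.9
tool_pos: [0.597, 0.3735, 0.014]
tcp_rot: [2.107, 2.33, 0.002]
wrist_force: [0.8, 0.0, -0.4]
width: 0.718
grip_force: 0.0
```

Request:
jog_arm(commands=[{"travel": [0,0,0],"rot": [0,0,0],"claw": 0},{"travel": [0,0,-15],"rot": [0,0,0],"claw": 0},{"travel": [0,0,-25],"rot": [0,0,0],"claw": 0},{"travel": [0,0,-30],"rot": [0,0,0],"claw": 0},{"travel": [0,0,-20],"rot": [0,0,0],"claw": 0}])

```text
time: 19.4
tool_pos: [0.5977, 0.374, 0.1071]
tcp_rot: [2.106, 2.329, 0.006]
wrist_force: [0.5, 0.2, -0.6]
width: 0.997
grip_force: 0.0
```

```bash
python3 -c "
from h import *
goto('case_small',0,0,.09,smax=45)"
```

```text
t 19.4 pos [0.5977 0.374  0.1071] yaw 5.799999999999997 width 0.997 d [-217.2  -63.6  -17.1] turn -13.7 tilt [ 0.003  0.002 -1.   ]
[-4.2, -22.3, 1.7] rz 1.37
[-4.7, -22.1, 1.7] rz 1.37
[-5.2, -22.0, 1.7] rz 1.37
[-5.7, -21.9, 1.7] rz 1.37
[-6.3, -21.8, 1.7] rz 1.37
[-6.8, -21.6, 1.7] rz 1.37
[-7.3, -21.4, 1.7] rz 1.37
[-7.8, -21.2, 1.7] rz 1.37
[-8.3, -21.1, 1.7] rz 1.37
[-8.8, -20.8, 1.7] rz 1.37
```

Request:
jog_arm(commands=[{"travel": [-4.2,-22.3,1.5],"rot": [0,0,1.4],"claw": 0},{"travel": [-4.7,-22,1.5],"rot": [0,0,1.4],"claw": 0},{"travel": [-5.2,-22,1.5],"rot": [0,0,1.4],"claw": 0},{"travel": [-5.7,-21.9,1.5],"rot": [0,0,1.4],"claw": 0},{"travel": [-6.3,-21.8,1.5],"rot": [0,0,1.4],"claw": 0}])

```text
time: 19.9
tool_pos: [0.4875, 0.3415, 0.0972]
tcp_rot: [2.246, 2.196, 0.003]
wrist_force: [-0.4, 0.3, 0.7]
width: 0.996
grip_force: 0.0
```

Request:
jog_arm(commands=[{"travel": [-6.8,-21.6,1.5],"rot": [0,0,1.4],"claw": 0},{"travel": [-7.3,-21.4,1.5],"rot": [0,0,1.4],"claw": 0},{"travel": [-7.8,-21.2,1.5],"rot": [0,0,1.4],"claw": 0},{"travel": [-8.3,-21,1.5],"rot": [0,0,1.3],"claw": 0},{"travel": [-8.8,-20.8,1.5],"rot": [0,0,1.3],"claw": 0}])

```text
time: 20.4
tool_pos: [0.379, 0.31, 0.0896]
tcp_rot: [2.373, 2.059, 0.003]
wrist_force: [-0.6, 0.2, -0.1]
width: 1.001
grip_force: 0.0
```

Request:
jog_arm(commands=[{"travel": [0,0,0],"rot": [0,0,0],"claw": 0},{"travel": [0,0,0],"rot": [0,0,0],"claw": 0},{"travel": [0,0,0],"rot": [0,0,0],"claw": 0},{"travel": [0,0,0],"rot": [0,0,0],"claw": 0},{"travel": [0,0,0],"rot": [0,0,0],"claw": 0}])

```text
time: 20.9
tool_pos: [0.3802, 0.3103, 0.0885]
tcp_rot: [2.372, 2.06, 0.001]
wrist_force: [0.6, -0.2, 0.1]
width: 1.002
grip_force: 0.0
```

```bash
python3 -c "
from h import *
goto('case_small',0,0,.006,smax=40)
c=viewer.read_camera('side'); cv2.imwrite('pics/s5.png',cv2.resize(c['color'][170:350,130:370],(800,600)))"
```

```text
t 20.9 pos [0.3802 0.3103 0.0885] yaw -8.099999999999994 width 1.002 d [  0.2   0.  -82.5] turn 0.1 tilt [ 0.001  0.    -1.   ]
[0.0, 0.0, 16.5] rz -0.02
[0.0, 0.0, 16.5] rz -0.02
[0.0, 0.0, 16.5] rz -0.02
[0.0, 0.0, 16.5] rz -0.02
[0.0, 0.0, 16.5] rz -0.02
```

View pics/s5.png

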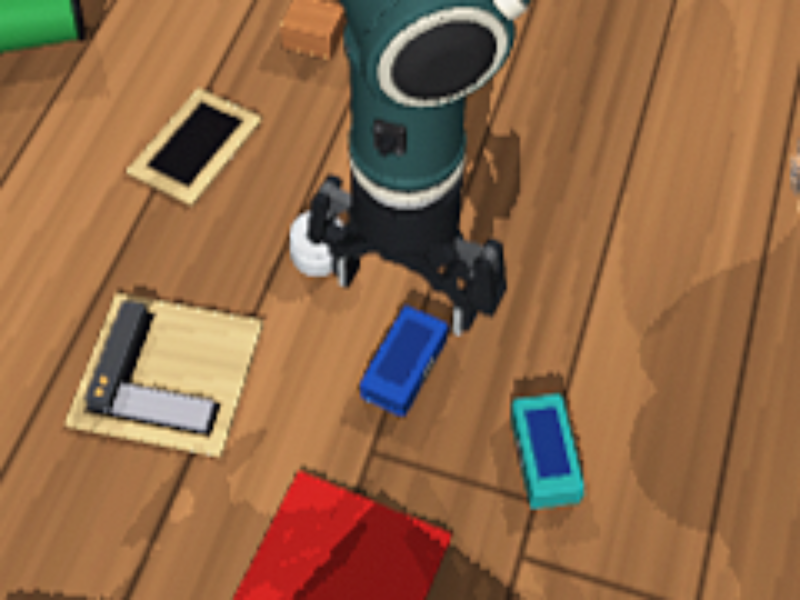

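The square sits neatly on its black L at (150,370). The gripper is over the small blue case at (405,358), and the turquoise look-alike at (548,445) stays clear. I'll grasp the case.

Request:
jog_arm(commands=[{"travel": [0,0,22],"rot": [0,0,0],"claw": 0},{"travel": [0,0,22],"rot": [0,0,0],"claw": 0},{"travel": [0,0,19],"rot": [0,0,0],"claw": 0},{"travel": [0,0,13],"rot": [0,0,0],"claw": 0},{"travel": [0,0,7],"rot": [0,0,0],"claw": 0}])

```text
time: 21.45
tool_pos: [0.3788, 0.3095, 0.0039]
tcp_rot: [-2.372, -2.06, 0.003]
wrist_force: [-0.6, 0.3, 0.7]
width: 1.002
grip_force: 0.0
```

Request:
jog_arm(commands=[{"travel": [0,0,0],"rot": [0,0,0],"claw": 255},{"travel": [0,0,0],"rot": [0,0,0],"claw": 255},{"travel": [0,0,0],"rot": [0,0,0],"claw": 255},{"travel": [0,0,0],"rot": [0,0,0],"claw": 255},{"travel": [0,0,0],"rot": [0,0,0],"claw": 255}])

```text
time: 21.95
tool_pos: [0.3806, 0.3109, 0.0066]
tcp_rot: [2.372, 2.06, 0.005]
wrist_force: [-0.2, -0.4, 5.0]
width: 0.452
grip_force: 62.8
```

Request:
jog_arm(commands=[{"travel": [0,0,0],"rot": [0,0,0],"claw": 255},{"travel": [0,0,-10],"rot": [0,0,0],"claw": 255},{"travel": [0,0,-25],"rot": [0,0,0],"claw": 255},{"travel": [0,0,-30],"rot": [0,0,0],"claw": 255},{"travel": [0,0,-25],"rot": [0,0,0],"claw": 255}])

```text
time: 22.45
tool_pos: [0.3789, 0.3096, 0.0965]
tcp_rot: [-2.372, -2.06, 0.001]
wrist_force: [0.6, -0.1, -2.1]
width: 0.455
grip_force: 62.2
```

```bash
python3 -c "
from h import *
goto('board_case_small',0,0,.09,smax=30)"
```

```text
t 22.4 pos [0.3789 0.3096 0.0965] yaw -8.0 width 0.455 d [ 247.2 -154.1   -6.5] turn -3.9 tilt [-0.001 -0.    -1.   ]
[-11.8, 26.6, 0.6] rz 0.39
[-11.6, 26.7, 0.6] rz 0.39
[-11.4, 26.8, 0.6] rz 0.39
[-11.2, 26.9, 0.6] rz 0.39
[-11.1, 26.9, 0.6] rz 0.39
[-10.9, 27.0, 0.6] rz 0.39
[-10.7, 27.1, 0.6] rz 0.39
[-10.5, 27.2, 0.6] rz 0.39
[-10.3, 27.2, 0.6] rz 0.39
[-10.1, 27.3, 0.6] rz 0.39
```

Request:
jog_arm(commands=[{"travel": [-11.8,26.6,0.5],"rot": [0,0,0.4],"claw": 255},{"travel": [-11.6,26.7,0.5],"rot": [0,0,0.4],"claw": 255},{"travel": [-11.4,26.8,0.5],"rot": [0,0,0.4],"claw": 255},{"travel": [-11.2,26.9,0.5],"rot": [0,0,0.4],"claw": 255},{"travel": [-11,26.9,0.5],"rot": [0,0,0.4],"claw": 255}])

```text
time: 22.95
tool_pos: [0.5031, 0.2321, 0.0928]
tcp_rot: [-2.407, -2.018, 0.002]
wrist_force: [1.0, -0.1, -1.8]
width: 0.454
grip_force: 62.1
```

Request:
jog_arm(commands=[{"travel": [-10.9,27,0.5],"rot": [0,0,0.4],"claw": 255},{"travel": [-10.7,27,0.5],"rot": [0,0,0.4],"claw": 255},{"travel": [-10.5,27.2,0.5],"rot": [0,0,0.4],"claw": 255},{"travel": [-10.3,27.2,0.5],"rot": [0,0,0.4],"claw": 255},{"travel": [-10,27.3,0.5],"rot": [0,0,0.3],"claw": 255}])

```text
time: 23.45
tool_pos: [0.6265, 0.1552, 0.0901]
tcp_rot: [-2.44, -1.977, 0.002]
wrist_force: [-0.2, 0.3, -0.8]
width: 0.456
grip_force: 62.1
```

Request:
jog_arm(commands=[{"travel": [0,0,15],"rot": [0,0,0],"claw": 255},{"travel": [0,0,25],"rot": [0,0,0],"claw": 255},{"travel": [0,0,20],"rot": [0,0,0],"claw": 255},{"travel": [0,0,0],"rot": [0,0,0],"claw": 255},{"travel": [0,0,0],"rot": [0,0,0],"claw": 255}])

```text
time: 23.95
tool_pos: [0.6249, 0.1561, 0.0295]
tcp_rot: [-2.439, -1.978, 0.004]
wrist_force: [0.3, 0.5, -0.8]
width: 0.447
grip_force: 62.1
```

```bash
python3 -c "
from h import *
goto('board_case_small',0,0,.013,smax=25)"
```

```text
t 23.9 pos [0.6249 0.1561 0.0295] yaw -11.900000000000006 width 0.447 d [  1.2  -0.5 -16.5] turn -0.0 tilt [-0.003 -0.    -1.   ]
[-0.1, 0.3, 3.3] rz 0.0
[-0.1, 0.3, 3.3] rz 0.0
[-0.1, 0.3, 3.3] rz 0.0
[-0.1, 0.3, 3.3] rz 0.0
[-0.1, 0.3, 3.3] rz 0.0
```

Request:
jog_arm(commands=[{"travel": [0,1,5],"rot": [0,0,0],"claw": 255},{"travel": [0,0,5],"rot": [0,0,0],"claw": 255},{"travel": [0,0,3],"rot": [0,0,0],"claw": 255},{"travel": [0,0,2.5],"rot": [0,0,0],"claw": 255},{"travel": [0,0,0],"rot": [0,0,0],"claw": 255}])

```text
time: 24.45
tool_pos: [0.627, 0.1558, 0.0145]
tcp_rot: [-2.44, -1.978, 0.001]
wrist_force: [-0.1, 0.9, -1.2]
width: 0.453
grip_force: 62.1
```

Request:
jog_arm(commands=[{"travel": [0,0,0.5],"rot": [0,0,0],"claw": 255},{"travel": [0,0,0],"rot": [0,0,0],"claw": 140},{"travel": [0,0,0],"rot": [0,0,0],"claw": 70},{"travel": [0,0,0],"rot": [0,0,0],"claw": 0},{"travel": [0,0,0],"rot": [0,0,0],"claw": 0}])

```text
time: 24.95
tool_pos: [0.6276, 0.1559, 0.0147]
tcp_rot: [2.44, 1.978, 0.001]
wrist_force: [0.4, -0.2, 0.9]
width: 0.937
grip_force: 0.0
```

Request:
jog_arm(commands=[{"travel": [0,0,0],"rot": [0,0,0],"claw": 0},{"travel": [0,0,-15],"rot": [0,0,0],"claw": 0},{"travel": [0,0,-30],"rot": [0,0,0],"claw": 0},{"travel": [0,0,-40],"rot": [0,0,0],"claw": 0},{"travel": [0,0,-40],"rot": [0,0,0],"claw": 0}])

```text
time: 25.45
tool_pos: [0.627, 0.1558, 0.1412]
tcp_rot: [-2.44, -1.978, 0.001]
wrist_force: [0.2, 0.1, 0.6]
width: 1.001
grip_force: 0.0
```

Request:
jog_arm(commands=[{"travel": [0,-35,-15],"rot": [0,0,0],"claw": 0},{"travel": [0,-40,-10],"rot": [0,0,0],"claw": 0},{"travel": [0,-40,0],"rot": [0,0,0],"claw": 0},{"travel": [0,-40,0],"rot": [0,0,0],"claw": 0},{"travel": [0,-20,0],"rot": [0,0,0],"claw": 0}])

```text
time: 25.95
tool_pos: [0.4532, 0.1924, 0.1653]
tcp_rot: [-2.439, -1.979, -0.0]
wrist_force: [0.8, 0.5, -0.1]
width: 1.0
grip_force: 0.0
```

Run:
```python
from h import *
c=viewer.read_camera('top'); cv2.imwrite('pics/t6_raw.png',c['color'])
for n,(a,r) in dict(L=(118,118),R=(270,110)).items():
    cv2.imwrite(f'pics/t6{n}.png',cv2.resize(c['color'][r:r+120,a:a+160],(800,600),interpolation=cv2.INTER_CUBIC))
p=json.load(open('poses.json'))
for n,b,d in(('case_small','board_case_small',(40,80,26)),('case_large','board_case_large',(50,120,30))):
    v,e=boxfit([c],[blue(c['color'])],d,p[b]); print(n,((v-p[b])[:2]*1000).round(1),np.degrees((v-p[b])[2]).round(1),e.round(3))
```

```text
case_small [2.  0.6] -2.0 0.14
case_large [2.7 0.4] -0.2 0.122
```

View pics/t6L.png

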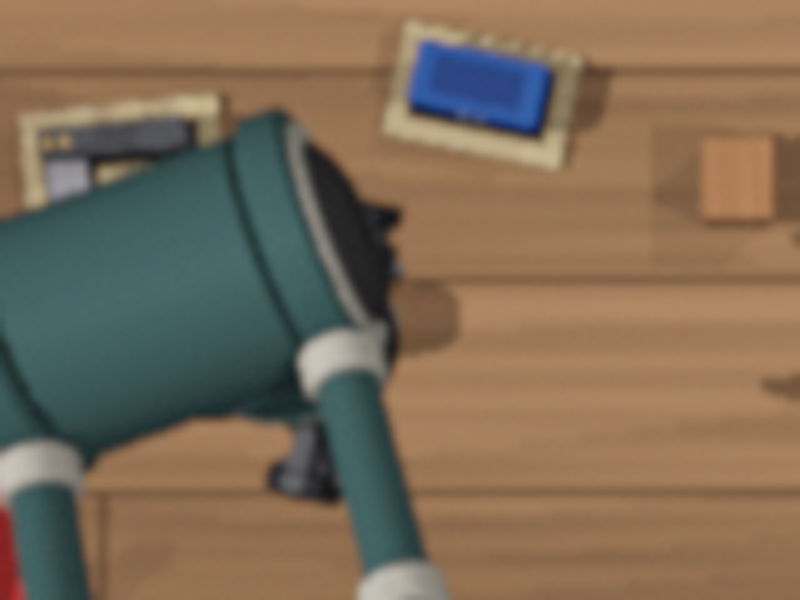

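View pics/t6R.png

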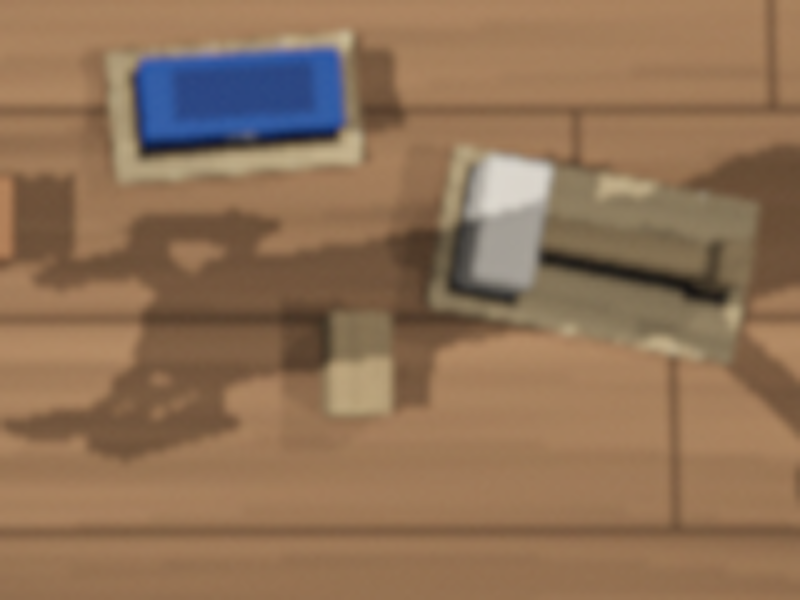

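The cases fit within 3 mm. The square's stock lies on its outline (side view and (115,138) here), and both offcuts are unmoved at (737,178) and (360,363). For the mallet I'll fit the top edge of its head, read at (553,161) to (537,293).

Run:
```python
from h import *
c=viewer.read_camera('top'); p=json.load(open('poses.json'))
v,e=fit(c,[(553,161,38,44,42),(537,293,-38,44,42),(487,151,38,82,42)],(270,110),5,p['board_mallet'])
b=p['board_mallet']; d=v[:2]-b[:2]; k,s=np.cos(b[2]),np.sin(b[2])
print('mallet vs outline mm',(np.array([k*d[0]+s*d[1],-s*d[0]+k*d[1]])*1000).round(1),np.degrees(v[2]-b[2]).round(1),e.round(2))
g=cv2.cvtColor(c['color'],cv2.COLOR_BGR2GRAY)
cv2.imwrite('pics/m7.png',cv2.resize(cv2.convertScaleAbs(c['color'][130:190,350:430],alpha=1.7),(800,600),interpolation=cv2.INTER_CUBIC))
cS=viewer.read_camera('side')
v,e=fit(cS,[(40,375,1,1,1)]*1,(130,170),10/3) if 0 else (0,0)
```

```text
mallet vs outline mm [5.9 0.3] 2.9 0.78
```

View pics/m7.png

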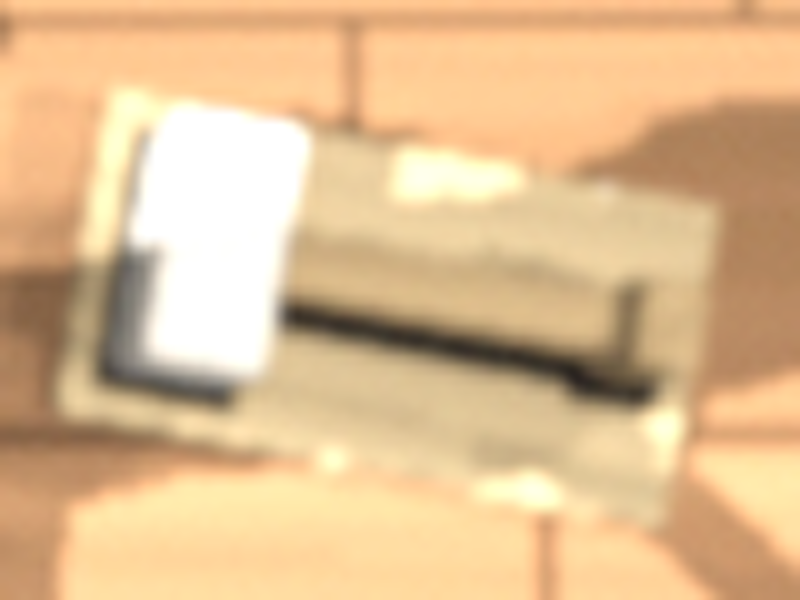

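Run:
```python
from h import *
c=viewer.read_camera('side')
cv2.imwrite('pics/s8.png',cv2.resize(c['color'][80:140,230:310],(800,600),interpolation=cv2.INTER_CUBIC))
```

```text
(no output)
```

View pics/s8.png

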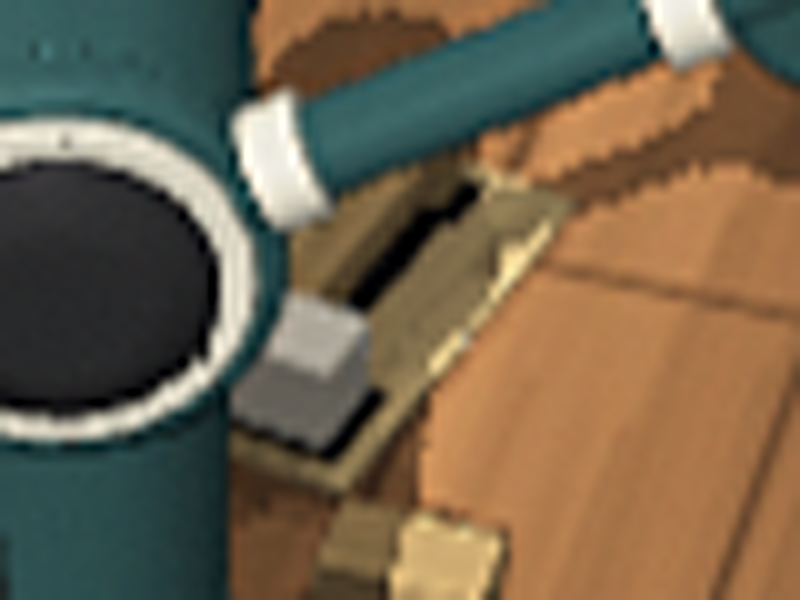

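Run:
```python
from h import *
c=viewer.read_camera('side'); b=json.load(open('poses.json'))['board_mallet']
K=np.linalg.inv(c['camera_matrix']); C=-c['R'].T@c['t']; k,s=np.cos(b[2]),np.sin(b[2])
for n,u,v,z in(('head bottom corner (want -38,82)',315,455,.006),('head top corner (want -38,82)',325,378,.042),('head top near-handle corner (want -38,44)',370,322,.042),('board corner (want -50,94)',345,490,.006),('board corner (want -50,-94)',572,205,.006)):
    r=c['R'].T@K@[(u+.5)/10-.5+230,(v+.5)/10-.5+80,1]; X=C+r*(z-C[2])/r[2]; d=X[:2]-b[:2]
    print(n,(np.array([k*d[0]+s*d[1],-s*d[0]+k*d[1]])*1000).round(1))
```

```text
head bottom corner (want -38,82) [-35.6  83.8]
head top corner (want -38,82) [-38.4  83.5]
head top near-handle corner (want -38,44) [-38.   48.7]
board corner (want -50,94) [-53.6  95.2]
board corner (want -50,-94) [-53.4 -89.5]
```

The picture shows the mallet head at (310,370) flat on its outline. Measured against the board, it's off by about 3–6 mm, inside the 12 mm limit. I'm handing in.

```bash
python3 -c "
from workcell import workorder
print(workorder.finish_job())"
```

```text
the job is handed in; nothing more can be done
None
```

The job is handed in, with no verdict returned: the cases measured within 3 mm and the mallet about 3–6 mm off its outline, the square checked only by eye, all four released, and both offcuts looked unmoved.

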